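Stow three spanners in the hooded bays of the travel rack

ROBOT

A 6-joint arm with a two-finger parallel gripper is mounted at the origin on a cart in front of the work surface, level with it; the furniture and walls round the work are solid. World frame = base frame: x ahead of the robot, y to its left, z up, the work surface at z = 0. Lengths are in mm, angles in rad, forces in N, time in s.
With the tool pointing down it reaches from about 275 to 750 mm from the base axis. Payload 10.2 kg.
Tool frame: the origin (TCP) lies midway between the tips of the shut fingers; the grasp point (between the pads) lies 19 mm behind it; z points along the fingers, y is the line along which they close (so a half turn about z gives the same grasp; the last joint's range is limited). The gripper opens to 85 mm and grips with 20 to 120 N. Pads are 22 mm wide; open, the fingers measure 114 mm over their backs; the gripper's body (76 mm by 85 mm) begins 54 mm behind the grasp point. The pads swing forward as they close: fully open they stand 13 mm farther back than shut.
Start: joints at [-0.223, 0.313, 1.498, -0, 1.331, -0.223], TCP at [525.006, -0.013, 231.294] pointing down, gripper open.
Joint ranges: [-2.94, 2.94], [-0.97, 2.17], [0.19, 2.56], [-1.23, 4.37], [0.02, 3.11], [-2.88, 2.88]. Speed limits (rad/s): [2.39, 2.39, 3.01, 3.14, 3.14, 3.14].

INTERFACE

Orientations are given as a unit quaternion [w, x, y, z].
In Python, from rig import sense, capture, finish_job, find_in, place_of gives the robot as it stands. The module is installed in compiled form; this text tells all that it offers.
- The arm moves only by the shell command python3 -m jog 'ROWS' [FORCE]. ROWS is JSON, a list of rows, each an object of numbers: "tx", "ty", "tz": the shift along the tool's x, y, z in mm; "ax", "ay", "az": the turn, a rotation vector about the tool's x, y, z in rad; "jaw": the closure, from -1 (fully open) to 1 (shut), so that 0 is half open. In form: [{"tx": .., "ty": .., "tz": .., "ax": .., "ay": .., "az": .., "jaw": ..}, ...]. A call has 1 to 5 rows; each row shifts and turns the commanded pose from where the row before left it, along the tool's axes as they then stand; what a row does not reach is not made up. A row lasts 1/8 s, in which the tool goes at most 62.5 mm and 10.7 degrees, less where a joint would pass 70% of its speed; a pose out of reach is approached as far as the arm can. A call with a gripper value outside its range is refused whole. The fingers move at their own pace and stop on an object; FORCE is the grip in N (left out, the last holds). Time passes only in rows, so rows that do not move let the fingers close. It gives the time, the measured TCP pose, the force, the opening and the grip force at its end, in the units of the state.
- sense(): the state, without advancing time (a new reading comes with each control period).
- capture(name): name is "scene" or "side" or "wrist"; returns a dict with "color" (400x640x3 uint8, red, green, blue), "depth" (400x640 float32, mm along the optical axis (not along the pixel's ray), 0 where there is no reading), "fx", "fy", "cx", "cy" (pixels), "camera_from_world" (4x4, takes a point from world to camera coordinates); the wrist camera has in their place "mount" (4x4, takes a point from camera to tool coordinates, whose origin is the TCP and whose axes are the flange's). Camera axes: x right, y up, looking along -z (the intrinsics and any distortion apply to the point x, -y, -z); pixel columns grow to the right and rows downward; lengths in mm; the calibration is good to about 2 mm. The wrist camera is an equidistant fisheye: a pixel r from the principal point sees the ray r / f radians off the axis. A picture is of the moment at which its call begins: read the wrist's pose just before it.
- finish_job(): hands the job in; it is judged then, once.
Trained networks look in the newest picture that a camera, given by its name, has taken for a name from the list of things; names that differ only in an ending like _2 or _b are one class to them, and where a whole thing is asked for, a point or a joint stands for the part that bears it (a point fixed in the world has none). Each returns a list of dicts, best first, with "conf" (0 to 1); they miss things now and then, are a little off and sometimes report something else, mostly with a low value. They report only what shows in the picture. A call takes as long as a camera call.
- find_in(query, camera): "centre" ([column, row] in pixels, amid what is visible of it).
- place_of(query, camera): "centre" ([column, row] in pixels: a listed point, or the origin of a listed thing).
The state is a dict: "time_s": time; "joints": joint angles; "dq": joint speeds; "tau": joint torques, N m; "eef_pos": TCP position; "ee_rot": TCP orientation; "force": force on the tool from outside, world axes, zero at the start; "wrist_torque": the same for the moment, N m; "grip_width": opening from 0.0 (shut) to 1.0 (fully open); "grip_force": force on a finger pad.
Only numpy, scipy, OpenCV 4.12 (cv2) and the standard library are available. Lean on these libraries where they do the work, as an engineer would, in place of code of your own. Each camera call takes 0.05 s, during which the arm holds its last target. There are 200 camera calls.

TASK

Put the three spanners away in the travel rack, each in the bay whose length fits it: slide one end in under the steel hood and let the other end down behind the black front lip, so that the spanner lies flat and is locked in for the road. Leave the valve and the bearing on the bench where they are.

Things in the scene. Friction and masses are not known exactly. Their poses are not given: they have to be found in the camera images.
- rack: Grey sheet-steel travel rack, 254 x 262 mm, fixed; origin under its middle, x axis away from the robot, along the bays. It carries three bays 80 mm apart in changing order: dark steel strips, each with a grey steel hood (roof, sides, back wall) at the far end and a black plastic cup with a lip at the near end. Between hood and cup a bay is open from above.
- spanner_10_mid (a point): Centre (mid length, mid thickness) of the shortest of the three bright steel combination spanners, 145 mm long, lying flat; heads 28 mm wide, 8 mm thick. y axis along it (ring end +y, jaw end -y), z up. Its straight shank, 6 mm wide, lies from 3 mm below to 2 mm above this point and 1 to 2 mm to its -x side; it balances near this point: pinch it here.
- spanner_13_mid (a point): Centre (mid length, mid thickness) of the middle-sized one of the three bright steel combination spanners, 177 mm long, lying flat; heads 34 mm wide, 8 mm thick. y axis along it (ring end +y, jaw end -y), z up. Its straight shank, 7 mm wide, lies from 3 mm below to 2 mm above this point and 1 to 2 mm to its -x side; it balances near this point: pinch it here.
- spanner_17_mid (a point): Centre (mid length, mid thickness) of the longest of the three bright steel combination spanners, 213 mm long, lying flat; heads 40 mm wide, 8 mm thick. y axis along it (ring end +y, jaw end -y), z up. Its straight shank, 9 mm wide, lies from 3 mm below to 2 mm above this point and 1 to 2 mm to its -x side; it balances near this point: pinch it here.
- bay_10_seat (a point): Bay for the 145 mm spanner: where its centre comes to lie. x axis along the bay to the hood, z up. Lip: inner face at x -80 mm, 6 thick, top at z +4. Cup cheeks 25 long, as high. Hood: roof from x +40 (turned-up edge 6 mm before it) to its back wall at +80, underside z +22, top +25. Clear width in cup and hood 42. Heads lie on cradles at z -4; bay floor at z -12.
- bay_13_seat (a point): Bay for the 177 mm spanner: where its centre comes to lie. x axis along the bay to the hood, z up. Lip: inner face at x -96 mm, 6 thick, top at z +4. Cup cheeks 25 long, as high. Hood: roof from x +56 (turned-up edge 6 mm before it) to its back wall at +96, underside z +22, top +25. Clear width in cup and hood 48. Heads lie on cradles at z -4; bay floor at z -12.
- bay_17_seat (a point): Bay for the 213 mm spanner: where its centre comes to lie. x axis along the bay to the hood, z up. Lip: inner face at x -114 mm, 6 thick, top at z +4. Cup cheeks 25 long, as high. Hood: roof from x +74 (turned-up edge 6 mm before it) to its back wall at +114, underside z +22, top +25. Clear width in cup and hood 54. Heads lie on cradles at z -4; bay floor at z -12.
- valve_0: Dark engine valve lying on the bench beside the cylinder head, 98 x 31 x 31 mm, a bystander to be left alone; origin at the centre of its underside, stem along x. The cylinder head to the left of it (fixed) is 162 mm high; it ends at y -0.044 and reaches out to x 0.47.
- bearing: Ball bearing lying flat on the bench, 52 mm across, 15 mm high, a bystander to be left alone; origin at the centre of its underside. Mind the two upright camshafts (fixed, 0.49 m tall) that stand beyond the spanners, at x 0.54 to 0.60, y -0.36 to -0.22, on a thin dark plate: carry the spanners round them.

How it is judged (in metres and radians):
At the end, for the whole second after the job is handed in: Each spanner lies flat in the bay of its own length: its centre within 12 mm of the bay's seat point along and across the bay and within 4 mm in height, its length along the bay within 0.15 rad (either end may be under the hood); let go (x of spanner_10_mid in the frame of bay_10_seat between -0.012 and 0.012 m and y of spanner_10_mid in the frame of bay_10_seat between -0.012 and 0.012 m and z of spanner_10_mid in the frame of bay_10_seat between -0.004 and 0.004 m and angle between the y axis of spanner_10_mid and the x axis of bay_10_seat, either way round below 0.15 rad and x of spanner_13_mid in the frame of bay_13_seat between -0.012 and 0.012 m and y of spanner_13_mid in the frame of bay_13_seat between -0.012 and 0.012 m and z of spanner_13_mid in the frame of bay_13_seat between -0.004 and 0.004 m and angle between the y axis of spanner_13_mid and the x axis of bay_13_seat, either way round below 0.15 rad and x of spanner_17_mid in the frame of bay_17_seat between -0.012 and 0.012 m and y of spanner_17_mid in the frame of bay_17_seat between -0.012 and 0.012 m and z of spanner_17_mid in the frame of bay_17_seat between -0.004 and 0.004 m and angle between the y axis of spanner_17_mid and the x axis of bay_17_seat, either way round below 0.15 rad); the robot touches nothing.
It fails at once if the valve or the bearing was moved by more than 30 mm (distance of any of valve_0, bearing from where it was at the start of the episode above 0.03 m).
It also fails if it takes over 104 s, if anything falls off the work surface, if the arm or the gripper's body presses on something with over 40 N, if the wrist force passes 120 N, or if a joint passes its speed limit or range.

## Working session

There is one attempt and no reset: what is moved stays moved. The work goes in short steps, Python scripts to look and compute and a shell command to move; the robot and the scene stay as the last step left them, time stands still between calls to the robot, and variables do not carry over. Pictures are saved under pics/ and viewed, at most 14 in all, crops included, and the job is handed in when it is done.

```bash
mkdir -p pics
cat > h.py <<'E'
import numpy as np, cv2
from rig import sense, capture, finish_job, find_in, place_of
from scipy.spatial.transform import Rotation as R
def pose():
    s=sense(); q=s["ee_rot"]; T=np.eye(4); T[:3,:3]=R.from_quat([q[1],q[2],q[3],q[0]]).as_matrix()
    p=np.array(s["eef_pos"]); T[:3,3]=p; return T
def ray(c,px,T=None):
    """world origin, dir (camera -z comp = 1)"""
    u,v=px; a=(u-c["cx"])/c["fx"]; b=(v-c["cy"])/c["fy"]
    if "mount" in c:
        r=np.hypot(a,b); k=np.sin(r)/r if r>1e-9 else 1; d=np.array([a*k,-b*k,-np.cos(r)]); W=T@c["mount"]
    else:
        d=np.array([a,-b,-1.]); W=np.linalg.inv(c["camera_from_world"])
    return W[:3,3],W[:3,:3]@d
def atz(c,px,z,T=None):
    o,d=ray(c,px,T); return o+d*(z-o[2])/d[2]
def deep(c,px,T=None):
    u,v=int(round(px[0])),int(round(px[1])); w=c["depth"][max(v-2,0):v+3,max(u-2,0):u+3]; w=w[w>0]
    if not len(w): return None
    o,d=ray(c,px,T); 
    if "mount" in c:
        a=(px[0]-c["cx"])/c["fx"]; b=(px[1]-c["cy"])/c["fy"]; d=d/np.cos(np.hypot(a,b))
    return o+d*np.median(w)
def save(c,n): cv2.imwrite(f"pics/{n}.png",c["color"][:,:,::-1])
E
python3 - <<'E'
from h import *
np.set_printoptions(precision=1,suppress=True)
print(sense())
for cam in ["scene","side","wrist"]:
    T=pose(); c=capture(cam); save(c,cam+"0")
    if cam!="wrist": print(cam,np.linalg.inv(c["camera_from_world"])[:3,3])
    else: print(c["mount"],c["fx"],T)
    for q in ["spanner_10_mid","spanner_13_mid","spanner_17_mid","bay_10_seat","bay_13_seat","bay_17_seat","rack","valve_0","bearing"]:
        for r in place_of(q,cam)[:2]: print(cam,q,round(r["conf"],2),np.array(r["centre"]),deep(c,r["centre"],T),atz(c,r["centre"],4 if "span" in q else 15,T))
E
```

```text
{'time_s': 0.0, 'joints': array([-0.2,  0.3,  1.5,  0. ,  1.3, -0.2]), 'dq': array([-0., -0., -0.,  0., -0., -0.]), 'tau': array([ -0. , -41.2, -26. ,  -0. ,   0. ,  -0. ]), 'eef_pos': array([524.7,   0.1, 230.7]), 'ee_rot': array([-0. ,  0.7,  0.7, -0. ]), 'force': array([-0.1, -0. , -0.9]), 'wrist_torque': array([ 0.1, -0. ,  0. ]), 'grip_force': 0.0, 'grip_width': 1.0031843867608337}
scene [ -37.5 -716.4  711.9]
scene spanner_10_mid 0.75 [343.7 277.5] [ 418.6 -373.5    4.1] [ 418.7 -373.4    4. ]
scene spanner_13_mid 0.56 [287.6 231.6] [ 437.3 -168.     5.7] [ 438.5 -166.7    4. ]
scene spanner_17_mid 0.85 [305.1 263.9] [ 388.1 -278.6    5.3] [ 388.8 -277.8    4. ]
scene bay_10_seat 0.82 [289.8 160.1] [675.1  64.8   8.6] [668.6  57.6  15. ]
scene bay_13_seat 0.87 [274.  149.7] [683.3 149.9   9.5] [677.7 143.2  15. ]
scene bay_17_seat 0.6 [303.6 174. ] [648.5 -23.8   8.8] [642.5 -29.9  15. ]
scene valve_0 0.68 [266.8 216.6] [441.7 -81.3   3.9] [434.2 -91.3  15. ]
side [  225.5 -1078.6   667.2]
side spanner_10_mid 0.62 [291.2 230.4] [ 440.6 -175.1   -0.1] [ 439.3 -180.6    4. ]
side
[... 1099 characters left out ...]
t spanner_10_mid 0.4 [434.2  69.7] [658.4 122.4   7.1] [659.6 122.8   4. ]
wrist spanner_13_mid 0.67 [264.6 276.8] [ 439.5 -163.4    1.3] [ 440.1 -161.5    4. ]
wrist spanner_17_mid 0.62 [242.8 331.8] [ 392.4 -272.4    6.7] [ 391.5 -275.     4. ]
wrist bay_10_seat 0.66 [440.  131.4] [669.4  46.4   7.4] [666.4  47.2  15. ]
wrist bay_13_seat 0.83 [432.6  65.6] [656.1 127.3   7.6] [653.4 126.4  15. ]
wrist bay_13_seat 0.37 [438.6 136. ] [667.8  40.5   7.7] [664.9  41.4  15. ]
wrist bay_17_seat 0.76 [406.2 193.7] [630.6 -35.2   7.1] [628.3 -32.6  15. ]
wrist valve_0 0.71 [262.8 217.5] [444.5 -70.5   0. ] [447.7 -64.3  15. ]
wrist valve_0 0.28 [403.9 196.4] [627.7 -38.6   7.8] [625.6 -36.2  15. ]
```

View pics/scene0.png

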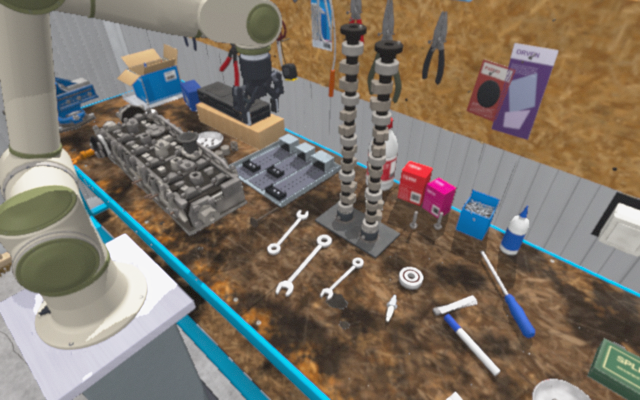

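View pics/wrist0.png

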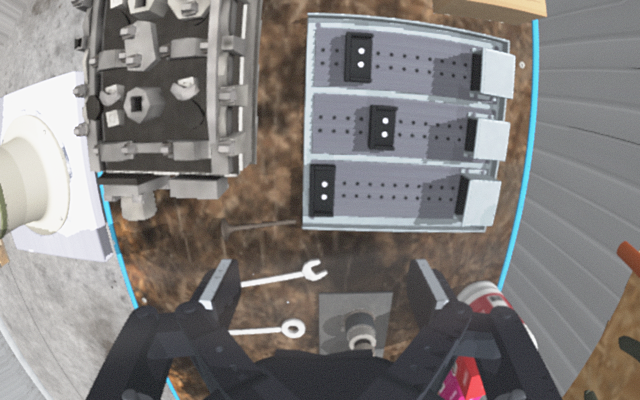

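The three bays, from +y to -y, are 13, 10 and 17. The spanners lie roughly along x at y -170, -278 and -373, and the valve stem is at wrist pixel (260,227). Next I'll rectify the rack top-down and get the spanner axes.

```bash
cat >> h.py <<'E'
def cloud(c,T=None):
    v,u=np.mgrid[0:400,0:640]; a=(u-c["cx"])/c["fx"]; b=(v-c["cy"])/c["fy"]; D=c["depth"]
    if "mount" in c:
        r=np.hypot(a,b)+1e-9; k=np.tan(r)/r; P=np.stack([a*k*D,-b*k*D,-D],-1); W=T@c["mount"]; ok=(D>0)&(r<1.3)
    else: P=np.stack([a*D,-b*D,-D],-1); W=np.linalg.inv(c["camera_from_world"]); ok=D>0
    return P@W[:3,:3].T+W[:3,3],ok
E
python3 - <<'E'
from h import *
np.set_printoptions(precision=1,suppress=True,linewidth=200)
T=pose(); c=capture("wrist"); P,ok=cloud(c,T)
# ortho at plane z=18
xs=np.arange(480,780,.5); ys=np.arange(220,-120,-.5)
W=np.linalg.inv(T@c["mount"])
X,Y=np.meshgrid(xs,ys); Q=np.stack([X,Y,0*X+20],-1)@W[:3,:3].T+W[:3,3]
th=np.arctan2(np.hypot(Q[...,0],Q[...,1]),-Q[...,2]); n=np.hypot(Q[...,0],Q[...,1])+1e-9
u=c["cx"]+c["fx"]*th*Q[...,0]/n; v=c["cy"]-c["fy"]*th*Q[...,1]/n
I=cv2.remap(c["color"],u.astype(np.float32),v.astype(np.float32),1)
cv2.imwrite("pics/ortho.png",cv2.resize(I,None,fx=.85,fy=.85)[:,:,::-1])
# black cup pixels / hood pixels by height
m=ok&(P[...,0]>500)&(P[...,0]<780)&(P[...,1]>-120)&(P[...,1]<210)
for lo,hi in [(3,6),(6,10),(10,16),(16,22),(22,28),(28,36),(36,50)]:
    k=m&(P[...,2]>lo)&(P[...,2]<hi); print(lo,hi,k.sum())
k=(m&(P[...,2]>30)&(P[...,2]<60)).astype(np.uint8)
nn,l,st,ce=cv2.connectedComponentsWithStats(k)
for i in range(1,nn):
    if st[i,4]>100: q=P[l==i]; print("hood",st[i,4],np.percentile(q,[2,50,98],axis=0),cv2.minAreaRect(q[:,:2].astype(np.float32)))
g=c["color"].max(-1)<60
k=(m&g&(P[...,2]>13)).astype(np.uint8); nn,l,st,ce=cv2.connectedComponentsWithStats(k)
for i in range(1,nn):
    if st[i,4]>60: q=P[l==i]; print("cup",st[i,4],np.percentile(q,[2,50,98],axis=0),cv2.minAreaRect(q[:,:2].astype(np.float32)))
# spanners from scene
c=capture("scene"); P,ok=cloud(c); hsv=cv2.cvtColor(c["color"],cv2.COLOR_RGB2HSV)
k=(ok&(hsv[...,2]>140)&(hsv[...,1]<70)&(P[...,0]>300)&(P[...,0]<530)&(P[...,1]<-110)&(P[...,1]>-440)&(P[...,2]<15)).astype(np.uint8)
nn,l,st,ce=cv2.connectedComponentsWithStats(k,connectivity=8)
for i in range(1,nn):
    if st[i,4]>30:
        vv,uu=np.nonzero(l==i); q=np.array([atz(c,p,8)[:2] for p in zip(uu,vv)]); r=cv2.minAreaRect(q.astype(np.float32)); print("sp",st[i,4],r,q.mean(0),P[l==i][:,2].mean())
E
```

```text
3 6 7290
6 10 22750
10 16 3766
16 22 2352
22 28 1377
28 36 279
36 50 4566
hood 699 [[658.2 196.4  30.6]
 [709.2 199.3  45.1]
 [776.5 202.7  59.2]] ((718.5115356445312, 199.43231201171875), (9.774179458618164, 122.29124450683594), 88.90921020507812)
hood 1507 [[701.8  97.9  41.3]
 [725.4 123.8  44.6]
 [749.  150.5  49.1]] ((725.5591430664062, 124.37642669677734), (54.9414176940918, 50.26535415649414), 88.3794937133789)
hood 1311 [[698.9  22.   42.8]
 [722.5  45.2  44.6]
 [746.3  68.   49. ]] ((722.9059448242188, 44.876312255859375), (48.5637092590332, 51.56534194946289), 87.14868927001953)
hood 1505 [[696.3 -63.4  33.9]
 [720.  -32.6  44.5]
 [743.5  -5.2  49. ]] ((720.4347534179688, -34.985904693603516), (60.96516036987305, 50.44417190551758), 88.08816528320312)
cup 85 [[555.6 152.2  13.9]
 [566.4 154.6  19. ]
 [577.7 156.3  24. ]] ((566.8540649414062, 154.03125), (4.482900142669678, 22.66636848449707), 89.30098724365234)
cup 268 [[706.9 103.7  13.6]
 [711.9 125.2  15.2]
 [717.5 147.1  17.1]] ((711.9900512695312, 125.33004760742188), (44.894134521484375, 11.56600570678711), 89.4819030
[... 1639 characters left out ...]
142578125, -3.521327018737793), (6.465451717376709, 15.187630653381348), 32.85081481933594)
cup 918 [[500.3  15.6 319.6]
 [505.   18.5 326. ]
 [510.1  20.3 331.6]] ((504.8778381347656, 15.823223114013672), (11.216261863708496, 10.385682106018066), 77.02523803710938)
sp 325 ((440.2467041015625, -166.75033569335938), (178.8633270263672, 36.04772186279297), 14.730510711669922) [ 429.5 -171.4] 6.134220180682542
sp 507 ((396.4860534667969, -275.85565185546875), (204.35897827148438, 41.22761535644531), 10.4822359085083) [ 392.9 -276.7] 6.204652588839023
sp 318 ((417.2060241699219, -371.86090087890625), (148.35997009277344, 29.629507064819336), 2.3545048236846924) [ 416.6 -371.8] 5.7514828329418695
```

View pics/ortho.png

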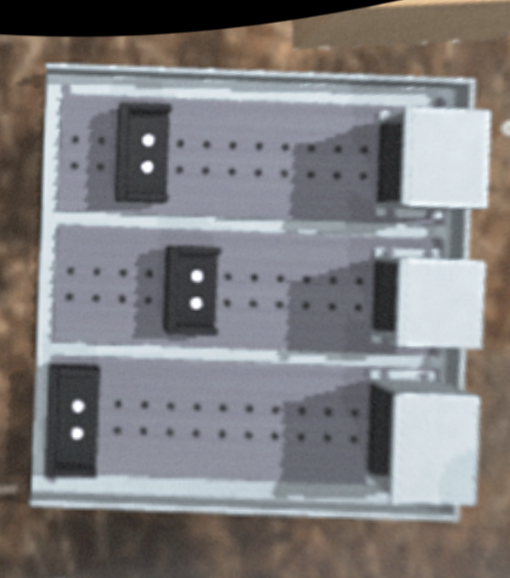

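Rack: seats at about 10 (664.5,47), 13 (651.5,126.5) and 17 (628,-32), all at z 19.6 with yaw -0.032. The hood edges and cup positions agree with the network. A flat slide at seat +13 mm passes between the lip and the roof. First hover is behind spanner 13.

```bash
python3 -m jog '[{"tx":-33,"ty":-31,"jaw":-0.2},{"tx":-33,"ty":-31,"jaw":-0.2},{"tx":-33,"ty":-31,"jaw":-0.2},{"tx":-33,"ty":-31,"jaw":-0.2},{"tx":-34,"ty":-31,"jaw":-0.2}]' 60
python3 -m jog '[{"az":0.187,"tz":14,"jaw":-0.2},{"az":0.187,"tz":14,"jaw":-0.2},{"az":0.187,"tz":14,"jaw":-0.2},{"az":0.187,"tz":14,"jaw":-0.2},{"az":0.187,"tz":14,"jaw":-0.2}]'
python3 -m jog '[{"az":0.187,"tz":14,"jaw":-0.2},{"az":0.187,"tz":14,"jaw":-0.2},{"jaw":-0.2},{"jaw":-0.2}]'
cat >> h.py <<'E'
SP={"10":145,"13":177,"17":213}
def look(n,name,view=False):
    np.set_printoptions(precision=3,suppress=True,linewidth=200)
    T=pose(); c=capture("wrist"); save(c,name)
    print("t",sense()["time_s"],"tcp",T[:3,3],"yaw",np.arctan2(T[1,0],T[0,0]),"tilt",T[2,:2])
    P,ok=cloud(c,T); hsv=cv2.cvtColor(c["color"],cv2.COLOR_RGB2HSV)
    for r in place_of(f"spanner_{n}_mid","wrist")[:2]: print("net",round(r["conf"],2),np.array(r["centre"]),atz(c,r["centre"],4,T),deep(c,r["centre"],T))
    k=(ok&(hsv[...,2]>120)&(hsv[...,1]<80)&(P[...,2]>-6)&(P[...,2]<16)&(P[...,0]<530)&(P[...,1]<-110)).astype(np.uint8)
    nn,l,st,ce=cv2.connectedComponentsWithStats(k,connectivity=8)
    for i in range(1,nn):
        if st[i,4]>200:
            vv,uu=np.nonzero(l==i); q=np.array([atz(c,p,7,T)[:2] for p in zip(uu,vv)],np.float32)
            ctr,wh,a=cv2.minAreaRect(q)
            if wh[0]<wh[1]: a-=90; wh=wh[::-1]
            e=np.array([np.cos(np.radians(a)),np.sin(np.radians(a))]); nrm=np.array([-e[1],e[0]]); d=(q-ctr)@e; s=(q-ctr)@nrm
            m=abs(d)<25; fit=np.polyfit(d[m],s[m],1) if m.sum()>20 else [0,0]
            print("blob",st[i,4],"c",np.array(ctr),"wh",np.array(wh),"ang",np.radians(a),"shank off",fit[1],"shank ang",np.radians(a)+fit[0], "pt",ctr+nrm*fit[1])
E
python3 -c "
from h import *
look('13','w1')"
```

```text
t 1.65 tcp [524.999  -0.013 231.307] yaw 1.5707726283960826 tilt [ 0. -0.]
net 0.66 [266.2 280.1] [ 441.921 -167.297    4.   ] [ 442.335 -166.04     5.848]
net 0.25 [439.  135.6] [669.74   40.576   4.   ] [668.404  40.983   7.414]
blob 1952 c [  14.44  -130.143] wh [297.291  48.581] ang 0.005393828632454131 shank off -1.3627384364091464 shank ang 0.06350506854609837 pt [  14.447 -131.506]
blob 965 c [ 468.513 -169.156] wh [127.948  46.442] ang 0.3621714991497412 shank off 7.477466098371039 shank ang 0.4281312170494605 pt [ 465.864 -162.164]
blob 257 c [ 258.323 -169.435] wh [43.08  37.361] ang 1.2004668661464566 shank off 3.217120162790738 shank ang 1.121461459412758 pt [ 255.324 -168.271]
blob 2019 c [ 458.947 -255.34 ] wh [174.884 102.213] ang 0.7465003654108872 shank off -13.441332775949421 shank ang 0.8484877544786052 pt [ 468.075 -265.207]
blob 307 c [ 523.771 -240.255] wh [103.365  12.036] ang 1.5619305303679683 shank off 1.0777253202190376 shank ang 1.4829441973579942 pt [ 522.693 -240.245]
blob 311 c [ 400.664 -226.788] wh [56.921 44.067] ang -1.5502798081324953 shank off 0.6588863599268092 shank ang -1.6159783236475584 pt [ 401.323 -226.775]schema error: expected keys tx, ty, tz, ax, ay, az, jaw
schema error: expected keys tx, ty, tz, ax, ay, az, jaw
schema error: expected keys tx, ty, tz, ax, ay, az, jaw
```

View pics/w1.png

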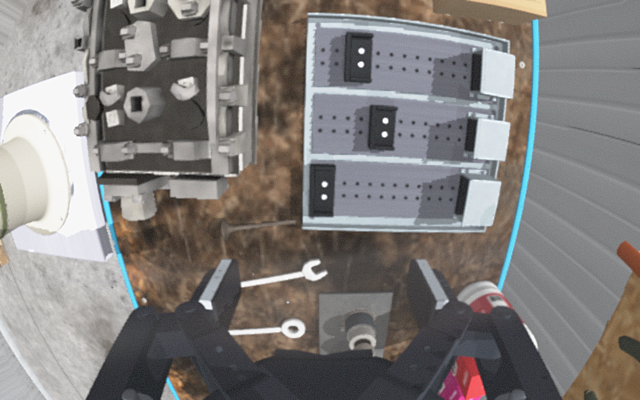

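The moves were refused because every row needs all seven keys. The view is unchanged from the start, so I'll send them again in full.

```bash
python3 -m jog '[{"tx":-33,"ty":-31,"tz":0,"ax":0,"ay":0,"az":0,"jaw":-0.2},{"tx":-33,"ty":-31,"tz":0,"ax":0,"ay":0,"az":0,"jaw":-0.2},{"tx":-33,"ty":-31,"tz":0,"ax":0,"ay":0,"az":0,"jaw":-0.2},{"tx":-33,"ty":-31,"tz":0,"ax":0,"ay":0,"az":0,"jaw":-0.2},{"tx":-34,"ty":-31,"tz":0,"ax":0,"ay":0,"az":0,"jaw":-0.2}]' 60
python3 -m jog '[{"tx":0,"ty":0,"tz":14,"ax":0,"ay":0,"az":0.187,"jaw":-0.2},{"tx":0,"ty":0,"tz":14,"ax":0,"ay":0,"az":0.187,"jaw":-0.2},{"tx":0,"ty":0,"tz":14,"ax":0,"ay":0,"az":0.187,"jaw":-0.2},{"tx":0,"ty":0,"tz":14,"ax":0,"ay":0,"az":0.187,"jaw":-0.2},{"tx":0,"ty":0,"tz":14,"ax":0,"ay":0,"az":0.187,"jaw":-0.2}]'
python3 -m jog '[{"tx":0,"ty":0,"tz":14,"ax":0,"ay":0,"az":0.187,"jaw":-0.2},{"tx":0,"ty":0,"tz":14,"ax":0,"ay":0,"az":0.187,"jaw":-0.2},{"tx":0,"ty":0,"tz":0,"ax":0,"ay":0,"az":0,"jaw":-0.2},{"tx":0,"ty":0,"tz":0,"ax":0,"ay":0,"az":0,"jaw":-0.2}]'
python3 -c "
from h import *
look('13','w2')"
```

```text
time_s: 2.33
eef_pos: [369.0, -166.9, 231.4]
ee_rot: [0.0, 0.707, 0.707, -0.0]
force: [-0.2, -0.5, 0.9]
grip_width: 0.598
grip_force: 0.0
time_s: 2.95
eef_pos: [370.0, -166.1, 160.9]
ee_rot: [0.0, 0.951, 0.31, 0.0]
force: [0.9, -0.1, -0.8]
grip_width: 0.596
grip_force: 0.0
time_s: 3.45
eef_pos: [370.2, -166.2, 133.8]
ee_rot: [0.0, 0.991, 0.132, 0.0]
force: [-0.3, -0.3, 0.1]
grip_width: 0.602
grip_force: 0.0
t 3.5 tcp [ 370.247 -166.234  133.848] yaw 0.265446649138224 tilt [0.    0.001]
net 0.87 [340.8 114.2] [ 440.751 -163.132    4.   ] [ 440.649 -163.307    1.497]
blob 3112 c [ 441.032 -166.169] wh [177.198  33.463] ang 0.2441303459413961 shank off -2.2109635285490468 shank ang 0.16894965259639066 pt [ 441.566 -168.314]
blob 390 c [ 524.098 -250.909] wh [60.494 11.781] ang 1.5672549883353637 shank off 0.7223112508300836 shank ang 1.5398465301275457 pt [ 523.375 -250.906]
blob 4241 c [ 393.239 -283.365] wh [210.597  57.192] ang 0.18303604902016288 shank off 6.578400800411422 shank ang 0.39806007694187284 pt [ 392.041 -276.897]
blob 676 c [ 511.967 -493.896] wh [71.252 40.428] ang 1.5
[... 794 characters left out ...]
hank off 3.3015155873290216 shank ang 0.42430953347346656 pt [ 418.824 -506.188]
blob 276 c [ 337.247 -177.012] wh [35.945 17.943] ang 1.2829087461153854 shank off -1.1007225498901483 shank ang 1.2840753140803745 pt [ 338.302 -177.324]
blob 405 c [ 304.455 -203.89 ] wh [62.112 16.146] ang 1.5351247487318846 shank off 0.6926125223356752 shank ang 1.5099607778456081 pt [ 303.762 -203.865]
blob 211 c [ 303.172 -392.174] wh [65.827 18.321] ang 1.5119639025217382 shank off -1.3214922867662815 shank ang 1.574829004270395 pt [ 304.492 -392.251]
blob 663 c [ 310.304 -751.177] wh [242.808  56.859] ang 1.3564245090586957 shank off -10.822139502944175 shank ang 1.5608010539675385 pt [ 320.878 -753.48 ]
```

View pics/w2.png

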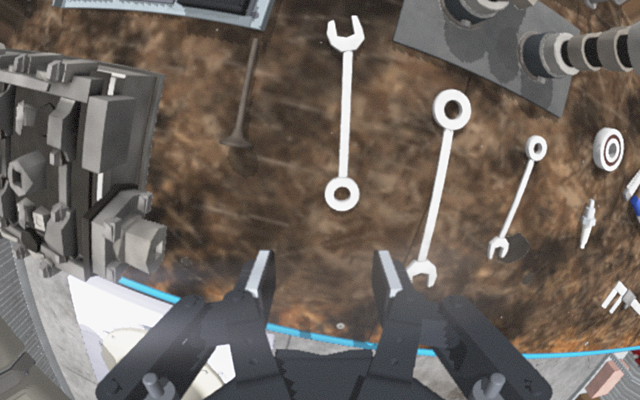

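The picture shows spanner 13 straight ahead, with its shank from pixel (347,55) to (343,175). The shank of 17 runs (450,130)-(425,262), and 10's runs (534,162)-(502,238). I'll convert these to world positions.

```bash
cat >> h.py <<'E'
def shank(c,T,p0,p1,z=6,rows=14):
    """refine shank centre line between two pixels by bright-width centroid, return world line fit"""
    g=cv2.cvtColor(c["color"],cv2.COLOR_RGB2GRAY).astype(float); p0=np.array(p0,float);p1=np.array(p1,float)
    e=(p1-p0)/np.linalg.norm(p1-p0); n=np.array([-e[1],e[0]]); pts=[]
    for f in np.linspace(0,1,rows):
        o=p0+f*(p1-p0); s=np.arange(-10,10.1,.5); q=o+s[:,None]*n
        v=cv2.remap(g.astype(np.float32),q[:,0:1].astype(np.float32),q[:,1:2].astype(np.float32),1).ravel()
        m=v>(v.min()+v.max())/2; pts.append(atz(c,o+n*s[m].mean(),z,T)[:2])
    pts=np.array(pts); b,a=np.polyfit(pts[:,0],pts[:,1],1); r=pts[:,1]-(a+b*pts[:,0])
    print("shank yaw %.3f  y = %.1f + %.4f x  rms %.2f"%(np.arctan(b),a,b,r.std())); return a,b
E
python3 - <<'E'
from h import *
np.set_printoptions(precision=1,suppress=True)
T=pose(); c=capture("wrist")
for n,p0,p1,x in [("13",(347,58),(343,172),441),("17",(449,135),(425,258),391),("10",(533,166),(503,235),418)]:
    a,b=shank(c,T,p0,p1); print(n,x,a+b*x)
    for r in place_of(f"spanner_{n}_mid","wrist")[:1]: print(r["conf"],atz(c,r["centre"],4,T))
for n,px in [("13ring",(342,193)),("17ring",(452,109)),("10ring",(537,148))]: print(n,atz(c,px,8,T))
E
```

```text
shank yaw 0.237  y = -273.2 + 0.2411 x  rms 0.11
13 441 -166.85913144405066
0.65 [ 440.5 -163.     4. ]
shank yaw 0.170  y = -340.7 + 0.1716 x  rms 0.18
17 391 -273.56844409691087
0.75 [ 392.4 -273.4    4. ]
shank yaw 0.012  y = -373.7 + 0.0116 x  rms 0.15
10 418 -368.85327828890905
0.84 [ 412.7 -369.     4. ]
13ring [ 372.6 -183.5    8. ]
17ring [ 476.3 -258.7    8. ]
10ring [ 474.6 -368.6    8. ]
```

```bash
python3 -m jog '[{"tx":34,"ty":9.6,"tz":0,"ax":0,"ay":0,"az":0,"jaw":-0.2},{"tx":34.5,"ty":9.6,"tz":20,"ax":0,"ay":0,"az":0.028,"jaw":-0.2},{"tx":0,"ty":0,"tz":50,"ax":0,"ay":0,"az":0,"jaw":-0.2},{"tx":0,"ty":0,"tz":40,"ax":0,"ay":0,"az":0,"jaw":-0.2},{"tx":0,"ty":0,"tz":12,"ax":0,"ay":0,"az":0,"jaw":-0.2}]' 80
python3 -m jog '[{"tx":0,"ty":0,"tz":10.3,"ax":0,"ay":0,"az":0,"jaw":-0.2},{"tx":0,"ty":0,"tz":0,"ax":0,"ay":0,"az":0,"jaw":-0.2},{"tx":0,"ty":0,"tz":0,"ax":0,"ay":0,"az":0,"jaw":1},{"tx":0,"ty":0,"tz":0,"ax":0,"ay":0,"az":0,"jaw":1},{"tx":0,"ty":0,"tz":0,"ax":0,"ay":0,"az":0,"jaw":1}]'
python3 -m jog '[{"tx":0,"ty":0,"tz":0,"ax":0,"ay":0,"az":0,"jaw":1},{"tx":0,"ty":0,"tz":0,"ax":0,"ay":0,"az":0,"jaw":1}]'
```

```text
time_s: 4.38
eef_pos: [440.3, -166.2, 9.7]
ee_rot: [-0.001, 0.993, 0.117, -0.001]
force: [-0.8, -0.2, 0.7]
grip_width: 0.597
grip_force: 0.0
time_s: 5.0
eef_pos: [441.4, -167.1, 1.8]
ee_rot: [0.0, 0.993, 0.117, 0.0]
force: [-1.4, 0.7, 6.4]
grip_width: 0.042
grip_force: 78.8
time_s: 5.25
eef_pos: [441.4, -167.1, 1.8]
ee_rot: [0.0, 0.993, 0.117, 0.0]
force: [-2.8, 0.4, 7.6]
grip_width: 0.041
grip_force: 78.9
```

```bash
python3 -m jog '[{"tx":0,"ty":0,"tz":-15,"ax":0,"ay":0,"az":0,"jaw":1},{"tx":0,"ty":0,"tz":-45,"ax":0,"ay":0,"az":0,"jaw":1},{"tx":0,"ty":0,"tz":-50,"ax":0,"ay":0,"az":0.09,"jaw":1},{"tx":0,"ty":0,"tz":-50,"ax":0,"ay":0,"az":0.09,"jaw":1},{"tx":0,"ty":0,"tz":-50,"ax":0,"ay":0,"az":0.089,"jaw":1}]'
python3 -m jog '[{"tx":23,"ty":-47,"tz":0,"ax":0,"ay":0,"az":0,"jaw":1},{"tx":24,"ty":-50,"tz":0,"ax":0,"ay":0,"az":0,"jaw":1},{"tx":24.6,"ty":-51,"tz":0,"ax":0,"ay":0,"az":0,"jaw":1},{"tx":25,"ty":-51,"tz":0,"ax":0,"ay":0,"az":0,"jaw":1},{"tx":25,"ty":-51,"tz":0,"ax":0,"ay":0,"az":0,"jaw":1}]'
python3 -m jog '[{"tx":24,"ty":-50.2,"tz":0,"ax":0,"ay":0,"az":0,"jaw":1},{"tx":0,"ty":0,"tz":30,"ax":0,"ay":0,"az":0,"jaw":1},{"tx":0,"ty":0,"tz":40,"ax":0,"ay":0,"az":0,"jaw":1},{"tx":0,"ty":0,"tz":30,"ax":0,"ay":0,"az":0,"jaw":1},{"tx":0,"ty":0,"tz":0,"ax":0,"ay":0,"az":0,"jaw":1}]'
python3 - <<'E'
from h import *
T=pose(); print(T[:3,3],np.arctan2(T[1,0],T[0,0])); c=capture("wrist"); save(c,"w3")
for n in ["10","13","17"]:
    for r in place_of(f"bay_{n}_seat","wrist")[:1]: print(n,r["conf"],atz(c,r["centre"],19.6,T))
for r in place_of("spanner_13_mid","wrist")[:2]: print(r)
E
```

```text
time_s: 5.88
eef_pos: [440.7, -166.5, 213.6]
ee_rot: [0.0, 1.0, -0.019, 0.0]
force: [1.3, -0.8, -0.5]
grip_width: 0.045
grip_force: 78.7
time_s: 6.5
eef_pos: [571.8, 80.6, 212.0]
ee_rot: [0.0, 1.0, -0.018, 0.0]
force: [1.7, -1.1, -1.8]
grip_width: 0.044
grip_force: 78.8
time_s: 7.12
eef_pos: [596.0, 128.1, 109.8]
ee_rot: [0.0, 1.0, -0.018, -0.002]
force: [0.7, 0.6, -1.8]
grip_width: 0.038
grip_force: 78.9
[595.99885388 128.0755209  109.82943896] -0.035184345994901466
10 0.58 [661.68687671  47.62443651  19.6       ]
13 0.78 [649.52830484 125.27554285  19.6       ]
17 0.84 [627.54048685 -27.75889104  19.6       ]
{'centre': [317.6, 262.7], 'conf': 0.91}
{'centre': [591.0, 315.7], 'conf': 0.59}
```

View pics/w3.png

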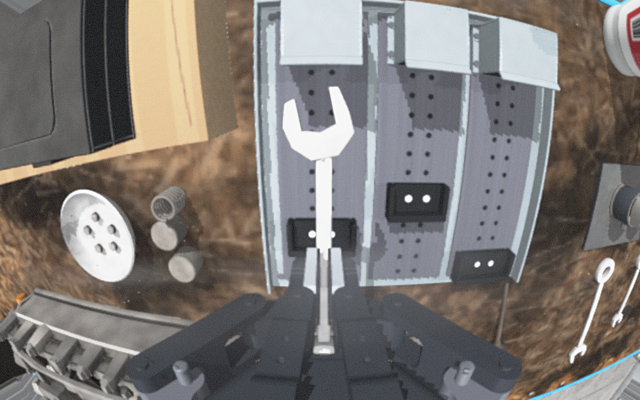

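The spanner is held, with its jaw at pixel (320,130), lined up with the hood of bay 13. I'll check its pitch and the hood heights by depth.

```bash
cat >> h.py <<'E'
def held(L,seat,yaw=-0.032):
    np.set_printoptions(precision=1,suppress=True)
    T=pose(); c=capture("wrist"); P,ok=cloud(c,T); e=np.array([np.cos(yaw),np.sin(yaw)]); n=np.array([-e[1],e[0]])
    rel=P[...,:2]-T[:2,3]; d=rel@e; s=rel@n; z=P[...,2]-T[2,3]
    m=ok&(d>15)&(d<L/2+12)&(abs(s)<26)&(z>-25)&(z<30)&(P[...,2]>60)
    print("tcp",T[:3,3],"far end",d[m].max(),"n",m.sum())
    for a in range(15,L//2+10,8):
        k=m&(d>=a)&(d<a+8)
        if k.sum()>3: print(a+4,"z %.1f s %.1f..%.1f mid %.1f"%(np.median(z[k]),s[k].min(),s[k].max(),(s[k].min()+s[k].max())/2))
    q=P[...,:2]-np.array(seat); d=q@e; s=q@n; k=ok&(P[...,2]>41)&(P[...,2]<56)&(d>10)&(d<130)&(abs(s)<35)
    if k.sum(): print("hood d",np.percentile(d[k],[1,99]),"s",np.percentile(s[k],[1,99]),"z",np.median(P[k][:,2]))
E
python3 -c "
from h import *
held(177,(651.5,126.5))"
```

```text
tcp [597.9 128.1 112.8] far end 88.82732419901544 n 3849
19 z 4.3 s -3.5..3.0 mid -0.2
27 z 4.3 s -3.5..2.9 mid -0.3
35 z 4.3 s -3.4..2.8 mid -0.3
43 z 4.3 s -4.4..2.7 mid -0.8
51 z 4.3 s -4.4..3.6 mid -0.4
59 z 6.0 s -10.0..14.6 mid 2.3
67 z 6.2 s -13.7..17.4 mid 1.9
75 z 6.1 s -13.2..17.6 mid 2.2
83 z 6.0 s -10.9..17.0 mid 3.1
91 z 6.0 s -7.3..-3.0 mid -5.1
hood d [49.8 98.8] s [-25.5  27. ] z 44.565675112588565
```

```bash
python3 -m jog '[{"tx":0,"ty":1,"tz":30,"ax":0,"ay":0,"az":0,"jaw":1},{"tx":0,"ty":0,"tz":35,"ax":0,"ay":0,"az":0,"jaw":1},{"tx":0,"ty":0,"tz":15.5,"ax":0,"ay":0,"az":0,"jaw":1},{"tx":0,"ty":0,"tz":0,"ax":0,"ay":0,"az":0,"jaw":1},{"tx":0,"ty":0,"tz":0,"ax":0,"ay":0,"az":0,"jaw":1}]'
python3 -m jog '[{"tx":10,"ty":0,"tz":0,"ax":0,"ay":0,"az":0,"jaw":1},{"tx":15,"ty":0,"tz":0,"ax":0,"ay":0,"az":0,"jaw":1},{"tx":15,"ty":0,"tz":0,"ax":0,"ay":0,"az":0,"jaw":1},{"tx":14,"ty":0,"tz":0,"ax":0,"ay":0,"az":0,"jaw":1},{"tx":0,"ty":0,"tz":0,"ax":0,"ay":0,"az":0,"jaw":1}]'
python3 -c "
from h import *
print(sense()['eef_pos']);held(177,(651.5,126.5))"
```

```text
time_s: 8.05
eef_pos: [598.1, 127.1, 32.0]
ee_rot: [-0.0, 1.0, -0.018, 0.001]
force: [0.1, 0.5, -1.5]
grip_width: 0.043
grip_force: 78.9
time_s: 8.68
eef_pos: [652.2, 125.0, 31.0]
ee_rot: [-0.0, 1.0, -0.018, 0.001]
force: [-0.6, 0.4, -1.1]
grip_width: 0.042
grip_force: 78.9
[652.22527851 124.95764418  30.97833866]Traceback (most recent call last):
  File "<string>", line 3, in <module>
    print(sense()['eef_pos']);held(177,(651.5,126.5))
                              ~~~~^^^^^^^^^^^^^^^^^^^
  File "h.py", line 63, in held
    print("tcp",T[:3,3],"far end",d[m].max(),"n",m.sum())
                                  ~~~~~~~~^^
    return umr_maximum(a, axis, None, out, keepdims, initial, where)
ValueError: zero-size array to reduction operation maximum which has no identity
```

```bash
python3 -m jog '[{"tx":0,"ty":0,"tz":6,"ax":0,"ay":0,"az":0,"jaw":1},{"tx":0,"ty":0,"tz":5,"ax":0,"ay":0,"az":0,"jaw":1},{"tx":0,"ty":0,"tz":1.5,"ax":0,"ay":0,"az":0,"jaw":1},{"tx":0,"ty":0,"tz":0.8,"ax":0,"ay":0,"az":0,"jaw":1},{"tx":0,"ty":0,"tz":0,"ax":0,"ay":0,"az":0,"jaw":1}]'
```

```text
time_s: 9.35
eef_pos: [651.2, 125.2, 17.3]
ee_rot: [0.0, 1.0, -0.018, 0.0]
force: [-0.8, -0.1, -1.5]
grip_width: 0.043
grip_force: 78.9
```

```bash
python3 -m jog '[{"tx":0,"ty":0,"tz":0.7,"ax":0,"ay":0,"az":0,"jaw":1},{"tx":0,"ty":0,"tz":0,"ax":0,"ay":0,"az":0,"jaw":0.2},{"tx":0,"ty":0,"tz":0,"ax":0,"ay":0,"az":0,"jaw":0.2},{"tx":0,"ty":0,"tz":0,"ax":0,"ay":0,"az":0,"jaw":0.2},{"tx":0,"ty":0,"tz":-15,"ax":0,"ay":0,"az":0,"jaw":0.2}]'
python3 -m jog '[{"tx":0,"ty":0,"tz":-50,"ax":0,"ay":0,"az":0,"jaw":-0.2},{"tx":-30,"ty":0,"tz":-50,"ax":0,"ay":0,"az":0,"jaw":-0.2},{"tx":-50,"ty":0,"tz":-50,"ax":0,"ay":0,"az":0,"jaw":-0.2},{"tx":-30,"ty":0,"tz":-30,"ax":0,"ay":0,"az":0,"jaw":-0.2},{"tx":0,"ty":0,"tz":0,"ax":0,"ay":0,"az":0,"jaw":-0.2}]'
cat >> h.py <<'E'
def seated(seat,L,name,yaw=-0.032):
    np.set_printoptions(precision=1,suppress=True)
    T=pose(); c=capture("wrist"); save(c,name); P,ok=cloud(c,T); e=np.array([np.cos(yaw),np.sin(yaw)]); n=np.array([-e[1],e[0]])
    print("tcp",T[:3,3])
    q=P[...,:2]-np.array(seat); d=q@e; s=q@n; m=ok&(abs(s)<27)&(d>-L/2-8)&(d<L/2)&(c["color"].min(-1)>150)&(P[...,2]>10)&(P[...,2]<32)
    for a in range(-L//2-8,L//2,12):
        k=m&(d>=a)&(d<a+12)
        if k.sum()>8: print(a+6,"z-seat %.1f s %.1f..%.1f mid %.1f"%(np.median(P[k][:,2])-19.6,s[k].min(),s[k].max(),(s[k].min()+s[k].max())/2),"dmin %.1f"%d[k].min())
E
python3 -c "
from h import *
seated((651.5,126.5),177,'w4')"
```

```text
time_s: 9.98
eef_pos: [650.5, 125.1, 31.0]
ee_rot: [0.0, 1.0, -0.018, -0.001]
force: [0.3, 0.8, 0.3]
grip_width: 0.402
grip_force: 0.0
time_s: 10.6
eef_pos: [546.8, 129.2, 209.6]
ee_rot: [-0.0, 1.0, -0.017, 0.003]
force: [-0.5, -0.3, -0.3]
grip_width: 0.599
grip_force: 0.0
tcp [546.8 129.2 209.6]
-91 z-seat 2.9 s -11.5..11.8 mid 0.1 dmin -89.4
-79 z-seat 3.5 s -16.7..15.0 mid -0.8 dmin -84.8
-67 z-seat 3.6 s -16.7..14.6 mid -1.0 dmin -72.5
-55 z-seat 2.2 s -12.3..9.1 mid -1.6 dmin -60.7
-43 z-seat 1.1 s -4.9..2.6 mid -1.1 dmin -48.9
-31 z-seat 1.5 s -4.9..2.6 mid -1.2 dmin -37.0
-19 z-seat 1.2 s -3.9..2.5 mid -0.7 dmin -24.0
-7 z-seat 1.5 s -3.9..2.4 mid -0.7 dmin -12.3
5 z-seat 1.5 s -3.9..2.4 mid -0.8 dmin -0.5
17 z-seat 1.1 s -6.1..2.3 mid -1.9 dmin 11.3
29 z-seat 1.3 s -5.1..1.2 mid -1.9 dmin 23.4
41 z-seat 1.3 s -5.1..1.2 mid -2.0 dmin 35.3
53 z-seat 1.6 s -5.2..1.1 mid -2.0 dmin 47.4
```

View pics/w4.png

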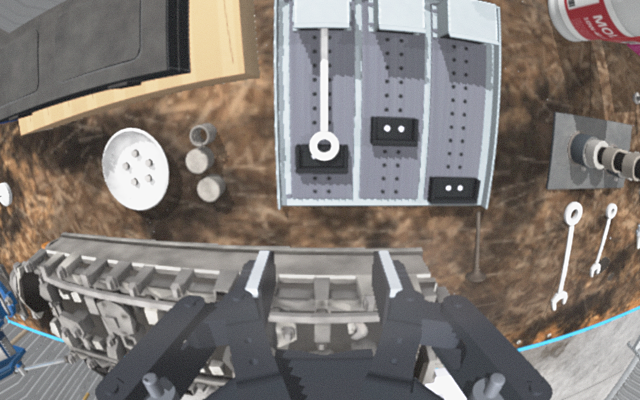

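Spanner 13 is seated: flat, near end at -89.4, ring in its cup at pixel (323,147). Next is spanner 17.

```bash
python3 -m jog '[{"tx":-23.4,"ty":52.1,"tz":0,"ax":0,"ay":0,"az":0,"jaw":-0.2},{"tx":-23.4,"ty":52.1,"tz":0,"ax":0,"ay":0,"az":0,"jaw":-0.2},{"tx":-23.4,"ty":52.1,"tz":0,"ax":0,"ay":0,"az":0,"jaw":-0.2},{"tx":-23.4,"ty":52.1,"tz":0,"ax":0,"ay":0,"az":0,"jaw":-0.2},{"tx":-23.4,"ty":52.1,"tz":0,"ax":0,"ay":0,"az":0,"jaw":-0.2}]'
python3 -m jog '[{"tx":-23.4,"ty":52.1,"tz":0,"ax":0,"ay":0,"az":0,"jaw":-0.2},{"tx":-23.4,"ty":52.1,"tz":0,"ax":0,"ay":0,"az":0,"jaw":-0.2},{"tx":-23.4,"ty":52.1,"tz":0,"ax":0,"ay":0,"az":0,"jaw":-0.2},{"tx":0,"ty":0,"tz":40,"ax":0,"ay":0,"az":-0.101,"jaw":-0.2},{"tx":0,"ty":0,"tz":40,"ax":0,"ay":0,"az":-0.101,"jaw":-0.2}]'
python3 -m jog '[{"tx":0,"ty":0,"tz":0,"ax":0,"ay":0,"az":0,"jaw":-0.2},{"tx":0,"ty":0,"tz":0,"ax":0,"ay":0,"az":0,"jaw":-0.2}]'
python3 - <<'E'
from h import *
np.set_printoptions(precision=3,suppress=True)
T=pose(); c=capture("wrist"); save(c,"w5"); print(T[:3,3],np.arctan2(T[1,0],T[0,0]))
W=np.linalg.inv(T@c["mount"])
def pix(p):
    q=W[:3,:3]@np.array(p)+W[:3,3]; n=np.hypot(q[0],q[1]); t=np.arctan2(n,-q[2]); return c["cx"]+c["fx"]*t*q[0]/n, c["cy"]-c["fy"]*t*q[1]/n
for n,m,y,h in [("17",(391.5,-273.5),.17,60),("10",(415,-369),.012,40)]:
    e=np.array([np.cos(y),np.sin(y)]); a,b=[pix([*(np.array(m)+s*e),6]) for s in (h,-h)]; print(n,a,b)
    A,B=shank(c,T,a,b); print(A+B*m[0])
    for r in place_of(f"spanner_{n}_mid","wrist")[:1]: print(r["conf"],atz(c,r["centre"],4,T))
    g=c["color"].min(-1)>120; P,ok=cloud(c,T); e=np.array([np.cos(np.arctan(B)),np.sin(np.arctan(B))]); v,u=np.nonzero(g)
    X=np.array([atz(c,p,8,T)[:2] for p in zip(u,v)])-m; d=X@e; s=X@[-e[1],e[0]]; k=(abs(s)<18)&(abs(d)<120); print("ends",np.percentile(d[k],[0,.3,99.7,100]))
E
```

```text
time_s: 11.28
eef_pos: [420.2, -129.2, 205.0]
ee_rot: [-0.0, 1.0, -0.018, -0.001]
force: [0.9, -0.8, -0.2]
grip_width: 0.6
grip_force: 0.0
time_s: 11.9
eef_pos: [344.9, -282.2, 123.9]
ee_rot: [-0.0, 0.996, 0.084, -0.0]
force: [0.2, -0.6, -1.4]
grip_width: 0.596
grip_force: 0.0
time_s: 12.15
eef_pos: [345.8, -281.8, 126.7]
ee_rot: [0.001, 0.997, 0.082, 0.0]
force: [-0.3, -0.3, 0.1]
grip_width: 0.605
grip_force: 0.0
[ 345.819 -281.82   126.696] 0.16506881471653656
17 (np.float64(321.7122096041333), np.float64(70.73994375402765)) (np.float64(322.6662163017971), np.float64(206.66525133876524))
shank yaw 0.168  y = -340.2 + 0.1695 x  rms 0.10
-273.8140749261799
0.95 [ 390.843 -274.922    4.   ]
ends [-107.943 -105.736  103.995  104.906]
10 (np.float64(441.20219377131923), np.float64(91.19172892769295)) (np.float64(423.090369612901), np.float64(177.53233648476316))
shank yaw 0.016  y = -375.8 + 0.0160 x  rms 0.07
-369.16501408717886
0.65 [ 416.537 -369.489    4.   ]
ends [-119.228  -93.987   72.646   73.409]
```

View pics/w5.png

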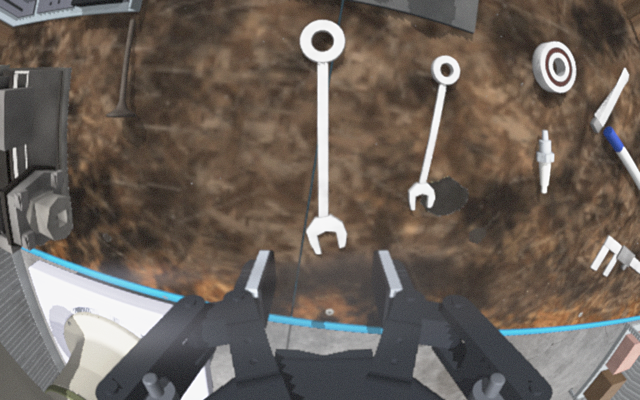

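The picture shows spanner 17 ahead, ring at (322,42), jaw at (326,235). Its middle is at (390,-274), yaw 0.168.

```bash
python3 -m jog '[{"tx":22,"ty":0,"tz":20,"ax":0,"ay":0,"az":0,"jaw":-0.2},{"tx":23,"ty":-0.4,"tz":40,"ax":0,"ay":0,"az":0,"jaw":-0.2},{"tx":0,"ty":0,"tz":40,"ax":0,"ay":0,"az":0,"jaw":-0.2},{"tx":0,"ty":0,"tz":18,"ax":0,"ay":0,"az":0,"jaw":-0.2},{"tx":0,"ty":0,"tz":0,"ax":0,"ay":0,"az":0,"jaw":-0.2}]'
python3 -m jog '[{"tx":0,"ty":0,"tz":0,"ax":0,"ay":0,"az":0,"jaw":-0.2}]'
```

```text
time_s: 12.92
eef_pos: [389.6, -273.1, 7.5]
ee_rot: [-0.0, 0.997, 0.083, -0.0]
force: [0.4, 0.8, 0.2]
grip_width: 0.605
grip_force: 0.0
time_s: 13.05
eef_pos: [390.2, -273.9, 9.0]
ee_rot: [0.001, 0.997, 0.083, 0.001]
force: [-0.4, 0.1, -0.4]
grip_width: 0.603
grip_force: 0.0
```

```bash
python3 -m jog '[{"tx":0,"ty":0,"tz":6.8,"ax":0,"ay":0,"az":0,"jaw":-0.2},{"tx":0,"ty":0,"tz":0,"ax":0,"ay":0,"az":0,"jaw":-0.2},{"tx":0,"ty":0,"tz":0,"ax":0,"ay":0,"az":0,"jaw":1},{"tx":0,"ty":0,"tz":0,"ax":0,"ay":0,"az":0,"jaw":1},{"tx":0,"ty":0,"tz":0,"ax":0,"ay":0,"az":0,"jaw":1}]' 90
python3 -m jog '[{"tx":0,"ty":0,"tz":0,"ax":0,"ay":0,"az":0,"jaw":1},{"tx":0,"ty":0,"tz":-15,"ax":0,"ay":0,"az":0,"jaw":1},{"tx":0,"ty":0,"tz":-45,"ax":0,"ay":0,"az":0,"jaw":1},{"tx":0,"ty":0,"tz":-50,"ax":0,"ay":0,"az":0.1,"jaw":1},{"tx":0,"ty":0,"tz":-50,"ax":0,"ay":0,"az":0.1,"jaw":1}]'
```

```text
time_s: 13.68
eef_pos: [389.7, -273.4, 1.3]
ee_rot: [0.0, 0.997, 0.083, 0.0]
force: [-1.4, 1.9, 5.9]
grip_width: 0.055
grip_force: 88.6
time_s: 14.3
eef_pos: [389.3, -273.0, 163.3]
ee_rot: [0.0, 1.0, -0.018, 0.0]
force: [1.0, -1.2, -1.9]
grip_width: 0.056
grip_force: 88.7
```

```bash
python3 -m jog '[{"tx":0,"ty":-25,"tz":-50,"ax":0,"ay":0,"az":0,"jaw":1},{"tx":0,"ty":-55,"tz":0,"ax":0,"ay":0,"az":0,"jaw":1},{"tx":0,"ty":-55,"tz":0,"ax":0,"ay":0,"az":0,"jaw":1},{"tx":20,"ty":-45,"tz":0,"ax":0,"ay":0,"az":0,"jaw":1},{"tx":45,"ty":-25,"tz":0,"ax":0,"ay":0,"az":0,"jaw":1}]'
python3 -m jog '[{"tx":45,"ty":-22,"tz":0,"ax":0,"ay":0,"az":0,"jaw":1},{"tx":40,"ty":-15,"tz":0,"ax":0,"ay":0,"az":0,"jaw":1},{"tx":25,"ty":-7.5,"tz":40,"ax":0,"ay":0,"az":0,"jaw":1},{"tx":0,"ty":0,"tz":40,"ax":0,"ay":0,"az":0,"jaw":1},{"tx":0,"ty":0,"tz":20,"ax":0,"ay":0,"az":0,"jaw":1}]'
python3 -m jog '[{"tx":0,"ty":0,"tz":0,"ax":0,"ay":0,"az":0,"jaw":1},{"tx":0,"ty":0,"tz":0,"ax":0,"ay":0,"az":0,"jaw":1}]'
python3 -c "
from h import *
held(213,(628,-32))"
```

```text
time_s: 14.92
eef_pos: [461.3, -68.5, 212.4]
ee_rot: [0.0, 1.0, -0.016, 0.001]
force: [0.3, -1.2, -0.9]
grip_width: 0.056
grip_force: 88.7
time_s: 15.55
eef_pos: [571.8, -29.2, 109.3]
ee_rot: [-0.0, 1.0, -0.016, -0.002]
force: [-0.2, -0.1, -0.9]
grip_width: 0.056
grip_force: 88.7
time_s: 15.8
eef_pos: [573.3, -29.9, 112.5]
ee_rot: [0.0, 1.0, -0.017, 0.001]
force: [1.0, -0.8, -0.9]
grip_width: 0.058
grip_force: 88.7
tcp [573.3 -29.9 112.5] far end 106.46712408102312 n 6309
19 z 4.6 s -4.4..4.1 mid -0.2
27 z 4.9 s -4.4..3.9 mid -0.2
35 z 4.7 s -4.8..4.3 mid -0.3
43 z 4.7 s -4.8..4.2 mid -0.3
51 z 4.7 s -4.7..4.2 mid -0.3
59 z 4.7 s -4.7..4.1 mid -0.3
67 z 4.9 s -7.2..7.0 mid -0.1
75 z 7.0 s -16.5..15.8 mid -0.4
83 z 7.0 s -18.6..17.8 mid -0.4
91 z 7.0 s -18.6..17.8 mid -0.4
99 z 7.0 s -17.0..16.4 mid -0.3
107 z 7.1 s -10.5..9.7 mid -0.4
hood d [68.1 98.3] s [-29.3  29.1] z 44.67685138490566
```

```bash
python3 -m jog '[{"tx":0,"ty":0,"tz":30,"ax":0,"ay":0,"az":0,"jaw":1},{"tx":0,"ty":0,"tz":35,"ax":0,"ay":0,"az":0,"jaw":1},{"tx":0,"ty":0,"tz":16,"ax":0,"ay":0,"az":0,"jaw":1},{"tx":0,"ty":0,"tz":0,"ax":0,"ay":0,"az":0,"jaw":1},{"tx":0,"ty":0,"tz":0,"ax":0,"ay":0,"az":0,"jaw":1}]'
python3 -m jog '[{"tx":10,"ty":0,"tz":0,"ax":0,"ay":0,"az":0,"jaw":1},{"tx":15,"ty":0,"tz":0,"ax":0,"ay":0,"az":0,"jaw":1},{"tx":15,"ty":0,"tz":0,"ax":0,"ay":0,"az":0,"jaw":1},{"tx":14.5,"ty":0,"tz":0,"ax":0,"ay":0,"az":0,"jaw":1},{"tx":0,"ty":0,"tz":0,"ax":0,"ay":0,"az":0,"jaw":1}]'
python3 -m jog '[{"tx":0,"ty":0,"tz":0,"ax":0,"ay":0,"az":0,"jaw":1}]'
```

```text
time_s: 16.48
eef_pos: [573.7, -29.9, 31.4]
ee_rot: [0.0, 1.0, -0.017, 0.001]
force: [0.7, -0.3, -0.8]
grip_width: 0.056
grip_force: 88.7
time_s: 17.1
eef_pos: [628.3, -31.6, 30.4]
ee_rot: [0.0, 1.0, -0.016, 0.001]
force: [-0.4, 0.0, -0.8]
grip_width: 0.052
grip_force: 88.7
time_s: 17.23
eef_pos: [627.0, -31.4, 30.0]
ee_rot: [-0.0, 1.0, -0.017, -0.0]
force: [0.2, -0.3, -2.0]
grip_width: 0.055
grip_force: 88.7
```

```bash
python3 -m jog '[{"tx":0,"ty":0,"tz":6,"ax":0,"ay":0,"az":0,"jaw":1},{"tx":0,"ty":0,"tz":5,"ax":0,"ay":0,"az":0,"jaw":1},{"tx":0,"ty":0,"tz":1.5,"ax":0,"ay":0,"az":0,"jaw":1},{"tx":0,"ty":0,"tz":1,"ax":0,"ay":0,"az":0,"jaw":1},{"tx":0,"ty":0,"tz":0,"ax":0,"ay":0,"az":0,"jaw":1}]'
python3 -m jog '[{"tx":0,"ty":0,"tz":0,"ax":0,"ay":0,"az":0,"jaw":1},{"tx":0,"ty":0,"tz":0,"ax":0,"ay":0,"az":0,"jaw":0.2},{"tx":0,"ty":0,"tz":0,"ax":0,"ay":0,"az":0,"jaw":0.2},{"tx":0,"ty":0,"tz":0,"ax":0,"ay":0,"az":0,"jaw":0.2},{"tx":0,"ty":0,"tz":-15,"ax":0,"ay":0,"az":0,"jaw":0.2}]'
python3 -m jog '[{"tx":0,"ty":0,"tz":-50,"ax":0,"ay":0,"az":0,"jaw":-0.2},{"tx":-30,"ty":0,"tz":-50,"ax":0,"ay":0,"az":0,"jaw":-0.2},{"tx":-50,"ty":0,"tz":-50,"ax":0,"ay":0,"az":0,"jaw":-0.2},{"tx":-30,"ty":0,"tz":-30,"ax":0,"ay":0,"az":0,"jaw":-0.2},{"tx":0,"ty":0,"tz":0,"ax":0,"ay":0,"az":0,"jaw":-0.2}]'
python3 -c "
from h import *
seated((628,-32),213,'w6')"
```

```text
time_s: 17.85
eef_pos: [627.3, -31.5, 16.5]
ee_rot: [0.0, 1.0, -0.017, 0.0]
force: [0.1, 0.1, -1.7]
grip_width: 0.053
grip_force: 88.8
time_s: 18.48
eef_pos: [626.6, -31.4, 31.1]
ee_rot: [-0.0, 1.0, -0.017, -0.001]
force: [0.2, -1.2, 0.6]
grip_width: 0.398
grip_force: 0.0
time_s: 19.1
eef_pos: [522.9, -28.1, 209.2]
ee_rot: [0.001, 1.0, -0.017, 0.003]
force: [-0.1, -0.3, -1.1]
grip_width: 0.6
grip_force: 0.0
tcp [522.9 -28.1 209.2]
-109 z-seat -3.8 s -10.7..11.7 mid 0.5 dmin -107.9
-97 z-seat 2.9 s -21.9..14.6 mid -3.6 dmin -103.0
-85 z-seat 3.2 s -21.8..15.8 mid -3.0 dmin -90.9
-73 z-seat 3.0 s -18.0..13.3 mid -2.4 dmin -78.6
-61 z-seat 1.5 s -4.0..4.7 mid 0.3 dmin -66.7
-49 z-seat 1.3 s -4.0..4.6 mid 0.3 dmin -54.7
-37 z-seat 1.5 s -4.0..4.6 mid 0.3 dmin -42.8
-25 z-seat 1.6 s -4.0..4.5 mid 0.3 dmin -31.0
-13 z-seat 1.5 s -2.9..4.4 mid 0.7 dmin -18.1
-1 z-seat 1.7 s -3.0..4.4 mid 0.7 dmin -6.4
11 z-seat 1.4 s -3.0..4.3 mid 0.7 dmin 5.4
23 z-seat 1.6 s -3.0..4.3 mid 0.6 dmin 17.2
35 z-seat 1.5 s -3.1..4.3 mid 0.6 dmin 29.2
47 z-seat 1.7 s -4.1..4.3 mid 0.1 dmin 41.3
59 z-seat 1.6 s -4.2..3.2 mid -0.5 dmin 53.3
71 z-seat 3.4 s -12.5..12.5 mid 0.0 dmin 65.1
```

View pics/w6.png

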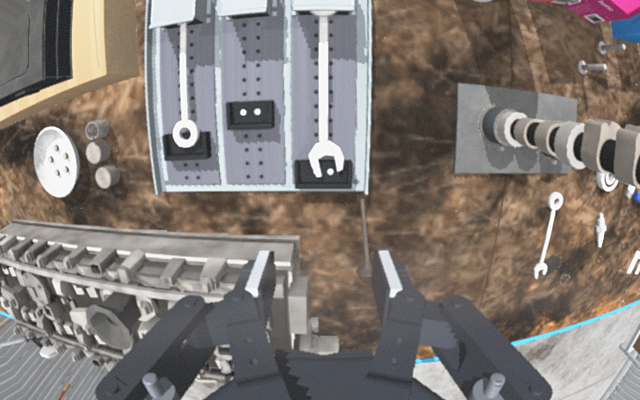

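Spanner 17 is seated: flat, near end at -107.9. Next is spanner 10.

```bash
python3 -m jog '[{"tx":-40,"ty":45,"tz":0,"ax":0,"ay":0,"az":0,"jaw":-0.2},{"tx":-40,"ty":45,"tz":0,"ax":0,"ay":0,"az":0,"jaw":-0.2},{"tx":-40,"ty":45,"tz":0,"ax":0,"ay":0,"az":0,"jaw":-0.2},{"tx":-4.2,"ty":52.6,"tz":0,"ax":0,"ay":0,"az":0,"jaw":-0.2},{"tx":-4.2,"ty":52.6,"tz":0,"ax":0,"ay":0,"az":0,"jaw":-0.2}]'
python3 -m jog '[{"tx":-4.2,"ty":52.6,"tz":0,"ax":0,"ay":0,"az":0,"jaw":-0.2},{"tx":-4.2,"ty":52.6,"tz":0,"ax":0,"ay":0,"az":0,"jaw":-0.2},{"tx":0,"ty":0,"tz":40,"ax":0,"ay":0,"az":-0.047,"jaw":-0.2},{"tx":0,"ty":0,"tz":40,"ax":0,"ay":0,"az":0,"jaw":-0.2},{"tx":0,"ty":0,"tz":0,"ax":0,"ay":0,"az":0,"jaw":-0.2}]'
python3 -m jog '[{"tx":0,"ty":0,"tz":0,"ax":0,"ay":0,"az":0,"jaw":-0.2}]'
python3 - <<'E'
from h import *
np.set_printoptions(precision=3,suppress=True)
T=pose(); c=capture("wrist"); save(c,"w7"); print(T[:3,3],np.arctan2(T[1,0],T[0,0]))
W=np.linalg.inv(T@c["mount"])
def pix(p):
    q=W[:3,:3]@np.array(p)+W[:3,3]; n=np.hypot(q[0],q[1]); t=np.arctan2(n,-q[2]); return c["cx"]+c["fx"]*t*q[0]/n, c["cy"]-c["fy"]*t*q[1]/n
m=(416,-369.2); a,b=pix([456,-368.6,6]),pix([376,-369.8,6]); A,B=shank(c,T,a,b); print(a,b,A+B*416)
for r in place_of("spanner_10_mid","wrist")[:1]: print(r["conf"],atz(c,r["centre"],4,T))
E
```

```text
time_s: 19.77
eef_pos: [386.5, -265.8, 205.1]
ee_rot: [-0.0, 1.0, -0.017, -0.0]
force: [0.9, 0.3, -0.1]
grip_width: 0.604
grip_force: 0.0
time_s: 20.4
eef_pos: [374.2, -367.7, 122.6]
ee_rot: [-0.003, 1.0, 0.007, -0.002]
force: [-0.3, 0.3, 0.7]
grip_width: 0.601
grip_force: 0.0
time_s: 20.52
eef_pos: [375.5, -369.4, 126.7]
ee_rot: [0.001, 1.0, 0.007, 0.0]
force: [-0.8, 0.2, 0.0]
grip_width: 0.601
grip_force: 0.0
[ 375.509 -369.379  126.694] 0.014015587817924563
shank yaw 0.014  y = -375.6 + 0.0145 x  rms 0.10
(np.float64(323.3267083139627), np.float64(101.22690785026477)) (np.float64(323.5257215942522), np.float64(192.01174291496778)) -369.5527340049972
0.87 [ 412.293 -366.36     4.   ]
```

View pics/w7.png

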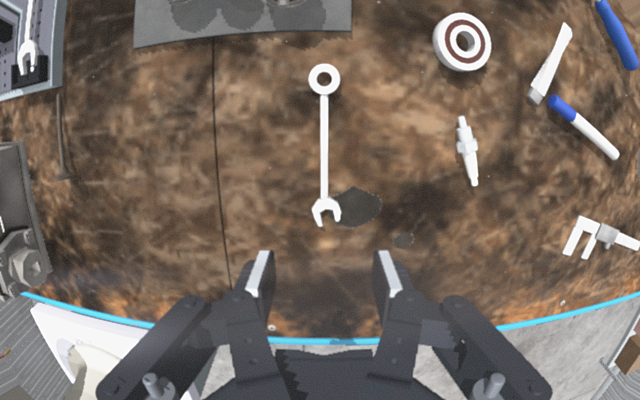

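```bash
python3 -m jog '[{"tx":20,"ty":0.4,"tz":20,"ax":0,"ay":0,"az":0,"jaw":-0.2},{"tx":20.2,"ty":0.4,"tz":40,"ax":0,"ay":0,"az":0,"jaw":-0.2},{"tx":0,"ty":0,"tz":40,"ax":0,"ay":0,"az":0,"jaw":-0.2},{"tx":0,"ty":0,"tz":18,"ax":0,"ay":0,"az":0,"jaw":-0.2},{"tx":0,"ty":0,"tz":6.8,"ax":0,"ay":0,"az":0,"jaw":-0.2}]' 80
python3 -m jog '[{"tx":0,"ty":0,"tz":0,"ax":0,"ay":0,"az":0,"jaw":-0.2},{"tx":0,"ty":0,"tz":0,"ax":0,"ay":0,"az":0,"jaw":1},{"tx":0,"ty":0,"tz":0,"ax":0,"ay":0,"az":0,"jaw":1},{"tx":0,"ty":0,"tz":0,"ax":0,"ay":0,"az":0,"jaw":1},{"tx":0,"ty":0,"tz":0,"ax":0,"ay":0,"az":0,"jaw":1}]'
```

```text
time_s: 21.25
eef_pos: [415.3, -369.4, 1.2]
ee_rot: [0.0, 1.0, 0.007, 0.0]
force: [0.1, -0.1, 0.2]
grip_width: 0.602
grip_force: 0.0
time_s: 21.88
eef_pos: [415.3, -369.3, 1.6]
ee_rot: [0.0, 1.0, 0.007, 0.0]
force: [-0.2, 0.4, 5.3]
grip_width: 0.028
grip_force: 78.9
```

```bash
python3 -m jog '[{"tx":0,"ty":0,"tz":-15,"ax":0,"ay":0,"az":0,"jaw":1},{"tx":0,"ty":0,"tz":-45,"ax":0,"ay":0,"az":0,"jaw":1},{"tx":-10,"ty":0,"tz":-50,"ax":0,"ay":0,"az":0,"jaw":1},{"tx":-10,"ty":0,"tz":-50,"ax":0,"ay":0,"az":0.046,"jaw":1},{"tx":0,"ty":-40,"tz":-50,"ax":0,"ay":0,"az":0,"jaw":1}]'
python3 -m jog '[{"tx":0,"ty":-55,"tz":0,"ax":0,"ay":0,"az":0,"jaw":1},{"tx":0,"ty":-55,"tz":0,"ax":0,"ay":0,"az":0,"jaw":1},{"tx":0,"ty":-55,"tz":0,"ax":0,"ay":0,"az":0,"jaw":1},{"tx":40.2,"ty":-44,"tz":0,"ax":0,"ay":0,"az":0,"jaw":1},{"tx":40.2,"ty":-44,"tz":0,"ax":0,"ay":0,"az":0,"jaw":1}]'
python3 -m jog '[{"tx":40.2,"ty":-44,"tz":0,"ax":0,"ay":0,"az":0,"jaw":1},{"tx":40.2,"ty":-44,"tz":0,"ax":0,"ay":0,"az":0,"jaw":1},{"tx":40.2,"ty":-44,"tz":0,"ax":0,"ay":0,"az":0,"jaw":1},{"tx":0,"ty":0,"tz":40,"ax":0,"ay":0,"az":0,"jaw":1},{"tx":0,"ty":0,"tz":40,"ax":0,"ay":0,"az":0,"jaw":1}]'
python3 -m jog '[{"tx":0,"ty":0,"tz":20,"ax":0,"ay":0,"az":0,"jaw":1},{"tx":0,"ty":0,"tz":0,"ax":0,"ay":0,"az":0,"jaw":1},{"tx":0,"ty":0,"tz":0,"ax":0,"ay":0,"az":0,"jaw":1}]'
python3 -c "
from h import *
held(145,(664.5,47))"
```

```text
time_s: 22.5
eef_pos: [395.6, -331.0, 212.1]
ee_rot: [0.001, 1.0, -0.018, 0.0]
force: [0.5, 0.6, -1.5]
grip_width: 0.028
grip_force: 78.8
time_s: 23.12
eef_pos: [485.7, -78.3, 211.0]
ee_rot: [0.0, 1.0, -0.016, 0.001]
force: [0.0, -1.4, -1.1]
grip_width: 0.026
grip_force: 78.8
time_s: 23.75
eef_pos: [609.8, 48.8, 129.3]
ee_rot: [0.0, 1.0, -0.015, 0.0]
force: [1.3, -0.4, -0.6]
grip_width: 0.026
grip_force: 78.9
time_s: 24.12
eef_pos: [610.3, 48.1, 111.3]
ee_rot: [0.0, 1.0, -0.016, 0.001]
force: [0.1, 0.2, -0.5]
grip_width: 0.024
grip_force: 78.9
tcp [610.3  48.1 111.3] far end 72.82596891771563 n 2702
19 z 4.4 s -2.9..2.6 mid -0.2
27 z 4.4 s -2.9..2.5 mid -0.2
35 z 4.4 s -2.9..2.4 mid -0.2
43 z 4.5 s -2.8..2.4 mid -0.2
51 z 6.6 s -11.7..11.4 mid -0.2
59 z 6.6 s -12.7..12.2 mid -0.2
67 z 6.7 s -12.6..12.1 mid -0.3
75 z 6.3 s -5.9..6.1 mid 0.1
hood d [34.2 82.5] s [-23.6  23.2] z 44.591501856126854
```

```bash
python3 -m jog '[{"tx":0,"ty":-0.5,"tz":30,"ax":0,"ay":0,"az":0,"jaw":1},{"tx":0,"ty":0,"tz":35,"ax":0,"ay":0,"az":0,"jaw":1},{"tx":0,"ty":0,"tz":16,"ax":0,"ay":0,"az":0,"jaw":1},{"tx":0,"ty":0,"tz":0,"ax":0,"ay":0,"az":0,"jaw":1},{"tx":0,"ty":0,"tz":0,"ax":0,"ay":0,"az":0,"jaw":1}]'
python3 -m jog '[{"tx":10,"ty":0,"tz":0,"ax":0,"ay":0,"az":0,"jaw":1},{"tx":15,"ty":0,"tz":0,"ax":0,"ay":0,"az":0,"jaw":1},{"tx":15,"ty":0,"tz":0,"ax":0,"ay":0,"az":0,"jaw":1},{"tx":14.5,"ty":0,"tz":0,"ax":0,"ay":0,"az":0,"jaw":1},{"tx":0,"ty":0,"tz":0,"ax":0,"ay":0,"az":0,"jaw":1}]'
python3 -m jog '[{"tx":0,"ty":0,"tz":0,"ax":0,"ay":0,"az":0,"jaw":1}]'
```

```text
time_s: 24.8
eef_pos: [610.6, 48.5, 30.2]
ee_rot: [0.0, 1.0, -0.016, 0.001]
force: [0.9, 0.4, -0.5]
grip_width: 0.026
grip_force: 78.9
time_s: 25.42
eef_pos: [665.2, 46.7, 29.1]
ee_rot: [0.0, 1.0, -0.016, 0.001]
force: [-0.3, -0.5, -1.0]
grip_width: 0.027
grip_force: 78.9
time_s: 25.55
eef_pos: [664.0, 46.9, 28.8]
ee_rot: [-0.0, 1.0, -0.016, -0.0]
force: [-1.1, -0.6, -1.3]
grip_width: 0.03
grip_force: 78.9
```

```bash
python3 -m jog '[{"tx":0,"ty":0,"tz":5,"ax":0,"ay":0,"az":0,"jaw":1},{"tx":0,"ty":0,"tz":4.5,"ax":0,"ay":0,"az":0,"jaw":1},{"tx":0,"ty":0,"tz":1.5,"ax":0,"ay":0,"az":0,"jaw":1},{"tx":0,"ty":0,"tz":0.8,"ax":0,"ay":0,"az":0,"jaw":1},{"tx":0,"ty":0,"tz":0,"ax":0,"ay":0,"az":0,"jaw":1}]'
python3 -m jog '[{"tx":0,"ty":0,"tz":0,"ax":0,"ay":0,"az":0,"jaw":1},{"tx":0,"ty":0,"tz":0,"ax":0,"ay":0,"az":0,"jaw":0.2},{"tx":0,"ty":0,"tz":0,"ax":0,"ay":0,"az":0,"jaw":0.2},{"tx":0,"ty":0,"tz":0,"ax":0,"ay":0,"az":0,"jaw":0.2},{"tx":0,"ty":0,"tz":-15,"ax":0,"ay":0,"az":0,"jaw":0.2}]'
python3 -m jog '[{"tx":0,"ty":0,"tz":-50,"ax":0,"ay":0,"az":0,"jaw":-0.2},{"tx":-30,"ty":0,"tz":-50,"ax":0,"ay":0,"az":0,"jaw":-0.2},{"tx":-50,"ty":0,"tz":-50,"ax":0,"ay":0,"az":0,"jaw":-0.2},{"tx":-30,"ty":0,"tz":-30,"ax":0,"ay":0,"az":0,"jaw":-0.2},{"tx":0,"ty":0,"tz":0,"ax":0,"ay":0,"az":0,"jaw":-0.2}]'
python3 -m jog '[{"tx":0,"ty":0,"tz":0,"ax":0,"ay":0,"az":0,"jaw":-0.2},{"tx":0,"ty":0,"tz":0,"ax":0,"ay":0,"az":0,"jaw":-0.2}]'
python3 -c "
from h import *
for n,s,L in [('10',(664.5,47),145),('13',(651.5,126.5),177),('17',(628,-32),213)]: print(n); seated(s,L,'w8')"
```

```text
time_s: 26.18
eef_pos: [664.2, 46.9, 16.9]
ee_rot: [0.0, 1.0, -0.016, 0.0]
force: [-0.1, 0.7, -1.5]
grip_width: 0.026
grip_force: 78.9
time_s: 26.8
eef_pos: [663.5, 46.9, 31.3]
ee_rot: [-0.0, 1.0, -0.016, -0.001]
force: [-0.1, 0.7, 1.0]
grip_width: 0.402
grip_force: 0.0
time_s: 27.42
eef_pos: [559.9, 50.4, 209.9]
ee_rot: [0.0, 1.0, -0.016, 0.003]
force: [0.0, 0.0, 0.1]
grip_width: 0.603
grip_force: 0.0
time_s: 27.68
eef_pos: [560.2, 50.1, 204.8]
ee_rot: [-0.0, 1.0, -0.016, -0.001]
force: [-0.1, 0.1, -0.9]
grip_width: 0.597
grip_force: 0.0
10
tcp [560.2  50.1 204.8]
-75 z-seat -4.0 s -10.8..10.8 mid 0.0 dmin -73.0
-63 z-seat 2.1 s -16.2..11.9 mid -2.1 dmin -68.5
-51 z-seat 3.0 s -15.1..10.6 mid -2.3 dmin -56.8
-39 z-seat 1.5 s -2.2..1.0 mid -0.6 dmin -44.2
-27 z-seat 1.1 s -21.5..3.1 mid -9.2 dmin -32.5
-15 z-seat 1.1 s -2.2..3.0 mid 0.4 dmin -20.9
-3 z-seat 1.2 s -3.2..3.0 mid -0.1 dmin -8.3
9 z-seat 1.3 s -3.2..3.0 mid -0.1 dmin 3.3
21 z-seat 1.1 s -3.3..2.9 mid -0.2 dmin 15.1
33 z-seat 1.4 s -3.3..1.9 mid -0.7 dmin 27.9
13
tcp [560.2  50.1 204.8]
-91 z-seat 3.0 s -9.7..12.7 mid 1.5
[... 633 characters left out ...]
.2 dmin -109.6
-97 z-seat 2.6 s -23.4..14.4 mid -4.5 dmin -102.9
-85 z-seat 3.2 s -21.9..16.3 mid -2.8 dmin -90.9
-73 z-seat 3.2 s -17.3..14.2 mid -1.5 dmin -78.9
-61 z-seat 1.2 s -4.1..5.4 mid 0.7 dmin -67.0
-49 z-seat 1.3 s -4.5..5.2 mid 0.4 dmin -55.0
-37 z-seat 1.4 s -3.8..5.2 mid 0.7 dmin -42.8
-25 z-seat 1.3 s -4.1..5.0 mid 0.4 dmin -30.6
-13 z-seat 1.3 s -4.3..4.5 mid 0.1 dmin -18.6
-1 z-seat 1.4 s -4.2..5.1 mid 0.4 dmin -6.8
11 z-seat 1.5 s -4.0..5.0 mid 0.5 dmin 5.2
23 z-seat 1.3 s -4.9..5.2 mid 0.1 dmin 17.1
35 z-seat 1.6 s -4.5..4.5 mid -0.0 dmin 29.1
47 z-seat 1.5 s -4.2..4.8 mid 0.3 dmin 41.0
59 z-seat 1.5 s -4.2..5.0 mid 0.4 dmin 53.0
71 z-seat 2.8 s -7.6..9.3 mid 0.9 dmin 65.0
```

View pics/w8.png

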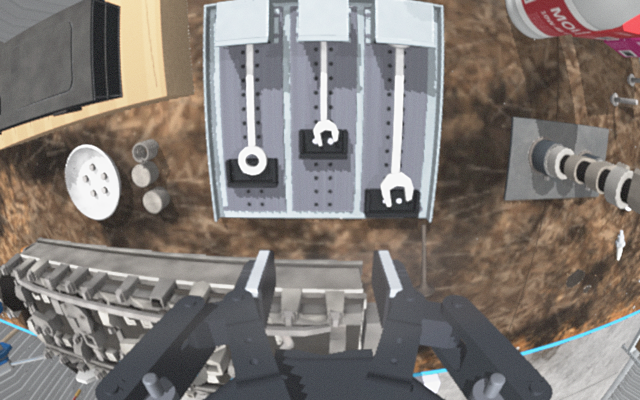

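All three lie flat in their own bays, with near ends at pixels (252,160), (325,132) and (397,188). The gripper is clear of everything, so I'm handing in.

```bash
python3 -c "
from rig import finish_job
print(finish_job())"
```

```text
the job is handed in; nothing more can be done
None
```

All three spanners are in their own bays, lying flat with one end under the hood and the other behind the lip; the valve and bearing were left untouched, and the job was handed in at about 28 s (no verdict was returned).

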